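Walk the die block round square to the fence

ROBOT

A 7-joint arm with a two-finger parallel gripper is mounted at the origin on a cart in front of the work surface, level with it; the furniture and walls round the work are solid. World frame = base frame: x ahead of the robot, y to its left, z up, the work surface at z = 0. Lengths are in m, angles in rad, forces in N, time in s.
With the tool pointing down it reaches from about 0.425 to 1.025 m from the base axis. Payload 9.4 kg.
Tool frame: the origin (TCP) lies midway between the tips of the shut fingers; the grasp point (between the pads) lies 19 mm behind it; z points along the fingers, x is the direction in which the jaws open and shut, and the axes are right-handed (so a half turn about z gives the same grasp; the last joint's range is limited). The gripper opens to 85 mm and grips with 20 to 120 N. Pads are 22 mm wide; open, the fingers measure 114 mm over their backs; the gripper's body (76 mm by 85 mm) begins 54 mm behind the grasp point. The pads swing forward as they close: fully open they stand 13 mm farther back than shut.
Start: joints at [1.078, 0.599, -0.003, 1.599, 0.002, 0.943, -0.08], TCP at [0.293, -0.663, 0.231] pointing down, gripper open.
Joint ranges: [-2.57, 2.57], [-0.35, 1.97], [-1.29, 1.29], [0.11, 2.56], [-1.05, 4.19], [0.11, 1.86], [-2.63, 2.63]. Speed limits (rad/s): [2.22, 2.22, 3.01, 3.01, 3.14, 3.14, 3.14].

INTERFACE

Orientations are given as a rotation vector (axis times angle).
In Python, from station import bot gives the robot as it stands. The module is installed in compiled form; this text tells all that it offers.
- The arm moves only by the shell command python3 -m handwheel 'ROWS' [OPENING] [FORCE]. ROWS is JSON, a list that holds one entry, the list of rows, each a list of 4 numbers: the shift along the world's x, y, z in cm, then the turn about the world's z in degrees. A call has 1 to 10 rows; each row shifts and turns the commanded pose from where the row before left it; what a row does not reach is not made up. A row lasts 1/12 s, in which the tool goes at most 41.7 mm and 7.16 degrees, less where a joint would pass 70% of its speed; a pose out of reach is approached as far as the arm can. A call is refused whole if a number of a shift passes 4.17 or a number of a turn 7.16, either way. A call with a gripper value outside its range is refused whole. OPENING is the opening, from -1 (shut) to 1 (fully open), set as the call begins (- or left out, the last holds). The fingers move at their own pace and stop on an object; FORCE is the grip in N (left out, the last holds). Time passes only in rows, so rows that do not move let the fingers close. It gives the time, the measured TCP pose, the force and the opening at its end, in the units of the state.
- bot.state(): the state, without advancing time (a new reading comes with each control period).
- bot.capture(name): name is "scene" or "top" or "wrist"; returns a dict with "image" (384x512x3 uint8, blue, green, red), "fov_y" (degrees; the focal length in pixels is half the picture's height over the tangent of half this angle, whatever the lens; pixels are square), "cx", "cy" (the principal point, pixels), "world_to_cam" (4x4, takes a point from world to camera coordinates). Camera axes: x right, y up, looking along -z (the intrinsics and any distortion apply to the point x, -y, -z); pixel columns grow to the right and rows downward; lengths in m; the calibration is good to about 2 mm. A picture is of the moment at which its call begins. There is no depth.
- bot.sign_off(): hands the job in, once; it reports no verdict.
The state is a dict: "time_s": time; "joints": joint angles; "joint_vel": joint speeds; "joint_efforts": joint torques, N m; "eef_pos": TCP position; "orientation": TCP orientation; "force": force on the tool from outside, world axes, zero at the start; "torque": the same for the moment, N m; "width": opening from 0.0 (shut) to 1.0 (fully open).
Only numpy, scipy, OpenCV 4.12 (cv2) and the standard library are available. Lean on these libraries where they do the work, as an engineer would, in place of code of your own. Each camera call takes 0.05 s, during which the arm holds its last target.

TASK

Walk the heavy die block round, pushing at one corner and then another as needed, and up to the aluminium fence, until one of its two long sides (either one) lies flat against the fence's near face with fence behind its whole length. Only push it with the fingers: it stays flat on the bench and is never lifted or tipped. Leave the fittings and the jar standing round about where they are.

Things in the scene. Friction and masses are not known exactly. Their poses are not given: they have to be found in the camera images.
- die_block: Heavy dark steel block, 1.2 to 1.9 kg, flat on the bench: 90 mm along own x, 130 mm along own y, 50 mm high; flat top with a bright plate and brass-ringed holes. Origin: centre of its underside. Long sides face own +x and -x; either may go to the fence. Slides and turns under a push of 5 to 20 N, stops when the push stops. Starts 40 to 90 degrees from square, with free bench all round it.
- fence: Fixed aluminium fence bar, beyond the block from the robot: 280 mm long (own y), 20 mm thick, 42 mm high; two feet reach 61 mm behind its near face. Origin: on the bench at the foot of the middle of the near face. Own x points away from the robot; the near face is its plane x = 0, y -140 to +140 mm. The block is home with its centre at x = -45 mm, long sides parallel.
- hex_adapter: Bystander, not to be disturbed: upright plated hex adapter, 51x44x94 mm. Origin: centre of its underside.
- brass_valve: Bystander, not to be disturbed: brass valve body lying down, 44x118x46 mm. Origin: centre of its underside.
- brass_tee: Bystander, not to be disturbed: brass tee fitting lying down with its branch up, 24x101x55 mm. Origin: centre of its underside.
- bore_sleeve: Bystander, not to be disturbed: grey steel sleeve lying down, 35x106x35 mm. Origin: centre of its underside.
- arbor: Bystander, not to be disturbed: stepped steel arbor standing upright, 43x43x98 mm. Origin: centre of its underside.
- seal_jar: Bystander, not to be disturbed: white jar with a red lid, 54x54x69 mm. Origin: centre of its underside.
Things that resemble listed ones, but are neither listed nor needed, are in the scene too. What is shaped like the die_block but pink is not meant.

How it is judged:
At the end, for the whole second after the job is handed in: A long side of the block is parallel to the fence face within 2.5 degrees, its centre 45 mm before the face (gap at most 4.5 mm) and within 80 mm of the fence's middle (fence behind its whole length, 5 mm overhang let pass); the block lies flat and at rest (angle between the x axis of die_block and the x axis of fence, either way round below 0.045 rad and x of die_block in the frame of fence between -0.0495 and -0.04 m and y of die_block in the frame of fence between -0.08 and 0.08 m and height (world z) of die_block below 0.005 m and angle between die_block's own z axis and vertical below 0.05 rad and linear speed of die_block below 0.01 m/s and angular speed of die_block below 0.05 rad/s); the robot touches nothing.
It fails at once if the die block is lifted off the bench or tipped (height (world z) of die_block above 0.01 m or angle between die_block's own z axis and vertical above 0.12 rad).
It fails at once if a bystander is moved more than 15 mm or knocked over (distance of any of hex_adapter, brass_valve, brass_tee, bore_sleeve, arbor, seal_jar from where it was at the start of the episode above 0.015 m or angle between any of hex_adapter, brass_valve, brass_tee, bore_sleeve, arbor, seal_jar's own z axis and vertical above 0.3 rad).
It also fails if it takes over 64 s, if anything falls off the work surface, if the arm or the gripper's body presses on something with over 40 N, if the wrist force passes 120 N, or if a joint passes its speed limit or range.

## Working session

There is one attempt and no reset: what is moved stays moved. The work goes in short steps, Python scripts to look and compute and a shell command to move; the robot and the scene stay as the last step left them, time stands still between calls to the robot, and variables do not carry over. Pictures are saved under pics/ and viewed, and the job is handed in when it is done.

```bash
mkdir -p pics
cat > h.py <<'E'
import numpy as np,cv2
from station import bot
def cap(n,f=None):
    c=bot.capture(n)
    if f: cv2.imwrite('pics/'+f,c['image'])
    return c
def K(c):
    f=192/np.tan(np.radians(c['fov_y'])/2); return f,c['cx'],c['cy']
def unproj(c,u,v,z):
    f,cx,cy=K(c); T=np.array(c['world_to_cam']); R=T[:3,:3]; o=-R.T@T[:3,3]
    d=R.T@np.array([(u-cx)/f,-(v-cy)/f,-1]); return o+d*(z-o[2])/d[2]
def proj(c,p):
    f,cx,cy=K(c); T=np.array(c['world_to_cam']); q=T[:3,:3]@np.array(p)+T[:3,3]
    return cx+f*q[0]/-q[2], cy-f*q[1]/-q[2]
E
python3 - <<'E'
from h import *
for n in ['scene','top','wrist']:
    c=cap(n,n+'0.png'); print(n,{k:v for k,v in c.items() if k!='image'})
print(bot.state())
E
```

```text
scene {'fov_y': 48.361563834503265, 'cx': 246.85876971495742, 'cy': 189.6615283054914, 'world_to_cam': array([[ 0.90407268, -0.42720988,  0.0120124 , -0.50924699],
       [ 0.16595638,  0.37682529,  0.91129643, -0.14280802],
       [-0.39384142, -0.82188467,  0.41157566, -1.37589513],
       [ 0.        ,  0.        ,  0.        ,  1.        ]])}
top {'fov_y': 55.11980553948567, 'cx': 258.3181658145758, 'cy': 196.0281287269353, 'world_to_cam': array([[-0.01895249, -0.99978096,  0.008879  ,  0.04061491],
       [ 0.9892216 , -0.01746119,  0.14538135, -0.56519062],
       [-0.14519447,  0.01153863,  0.98933585, -1.11222923],
       [ 0.        ,  0.        ,  0.        ,  1.        ]])}
wrist {'fov_y': 62.49393794157361, 'cx': 255.1965520437788, 'cy': 191.0944146420066, 'world_to_cam': array([[ 0.4042136 , -0.91466183, -0.002258  , -0.72544379],
       [ 0.87817241,  0.38877593, -0.27868709,  0.03574443],
       [ 0.2557823 ,  0.1106662 ,  0.9603793 , -0.38003174],
       [ 0.        ,  0.        ,  0.        ,  1.        ]])}
{'time_s': 0.15, 'joints': array([ 1.07830884,  0.59993957, -0.00253434,  1.59992464,  0.00181496,
        0.942889  , -0.07975479]), 'joint_vel': array([-0.00126666, -0.00086587, -0.00011038, -0.0035955 ,  0.00136273,
        0.00029045, -0.00030566]), 'joint_efforts': array([ 3.65165557e-03, -7.76994467e+01,  1.56667516e+00, -2.58232784e+01,
        1.23720689e-02,  6.90967514e-03,  5.73595017e-06]), 'eef_pos': array([ 0.29268407, -0.66292607,  0.23062443]), 'orientation': array([-2.63176653e+00,  1.71468216e+00,  1.62597296e-03]), 'force': array([-0.9324543 ,  0.0684622 ,  0.83393922]), 'torque': array([ 0.02596829,  0.02611564, -0.01549839]), 'width': 1.006610498318646}
```

View pics/top0.png

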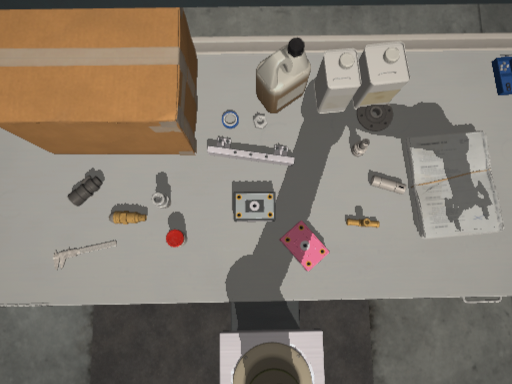

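View pics/scene0.png

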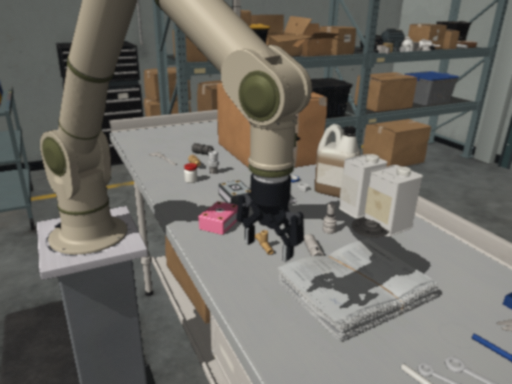

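Run:
```python
from h import *
i=cv2.imread('pics/top0.png')[100:290,140:400]
cv2.imwrite('pics/crop0.png',cv2.resize(i,None,fx=3,fy=3,interpolation=cv2.INTER_CUBIC))
i=cv2.imread('pics/scene0.png')[120:270,160:340]
cv2.imwrite('pics/crop1.png',cv2.resize(i,None,fx=4,fy=4,interpolation=cv2.INTER_CUBIC))
```

```text
(no output)
```

View pics/crop0.png

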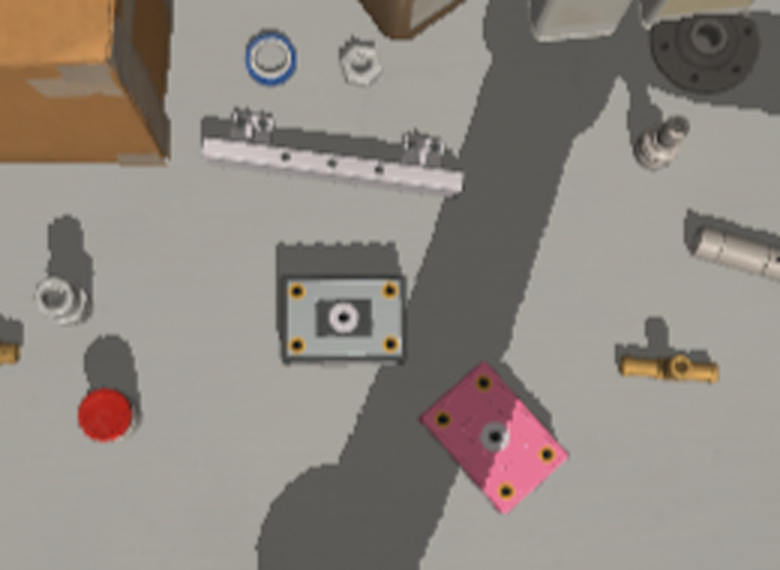

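View pics/crop1.png

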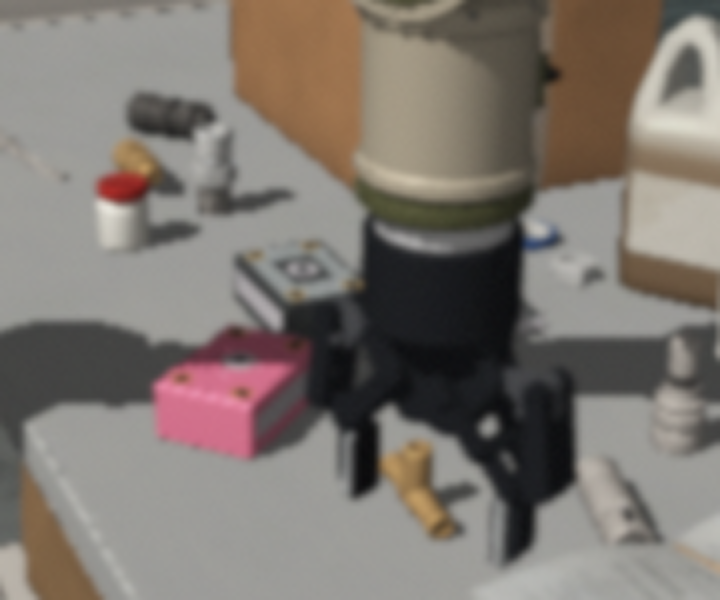

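Run:
```python
from h import *
t=cap('top','top1.png');s=cap('scene');w=cap('wrist')
for p in [(0.293,-0.663,0.231),(0,0,0),(.293,-.663,0)]: print(p,proj(t,p),proj(s,p),proj(w,p))
print('top block',[unproj(t,140+u/3,100+v/3,.05).round(4) for u,v in [(283,278),(404,277),(404,359),(283,362),(343,318)]])
print('scene block',[unproj(s,160+u/4,120+v/4,.05).round(4) for u,v in [(250,257),(312,243),(357,285),(293,297)]])
print('fence',[unproj(t,140+u/3,100+v/3,.042).round(4) for u,v in [(203,157),(462,191)]])
for n,u,v in [('hex',160,200),('jar',175,238),('tee',362,222),('arbor',360,148)]: print(n,unproj(t,u,v,0).round(3))
print('tee scene',unproj(s,160+415/4,120+490/4,0))
```

```text
(0.293, -0.663, 0.231) (np.float64(534.0592350670788), np.float64(286.7073402633922)) (np.float64(267.78483029421966), np.float64(256.7214822590767)) (np.float64(252.5276355623479), np.float64(249.53757316563278))
(0, 0, 0) (np.float64(271.7522461853281), np.float64(382.97465882037875)) (np.float64(88.594167407979), np.float64(234.0436345290361)) (np.float64(-349.3515670771454), np.float64(161.3717473935465))
(0.293, -0.663, 0) (np.float64(479.1983356974124), np.float64(279.5079989322992)) (np.float64(264.42882097960813), np.float64(345.0989934440953)) (np.float64(254.3966988614309), np.float64(161.53993182533384))
top block [array([0.5764, 0.1048, 0.05  ]), array([ 0.5753, -0.0208,  0.05  ]), array([ 0.49  , -0.0186,  0.05  ]), array([0.4892, 0.1056, 0.05  ]), array([0.5335, 0.0433, 0.05  ])]
scene block [array([0.5031, 0.0912, 0.05  ]), array([0.5711, 0.0984, 0.05  ]), array([ 0.5686, -0.0079,  0.05  ]), array([ 0.5043, -0.0081,  0.05  ])]
fence [array([0.7092, 0.1889, 0.042 ]), array([ 0.6676, -0.085 ,  0.042 ])]
hex [0.565 0.348 0.   ]
jar [0.441 0.298 0.   ]
tee [ 0.481 -0.303  0.   ]
arbor [ 0.727 -0.311  0.   ]
tee scene [ 0.49093818 -0.27713384  0.        ]
```

View pics/wrist0.png

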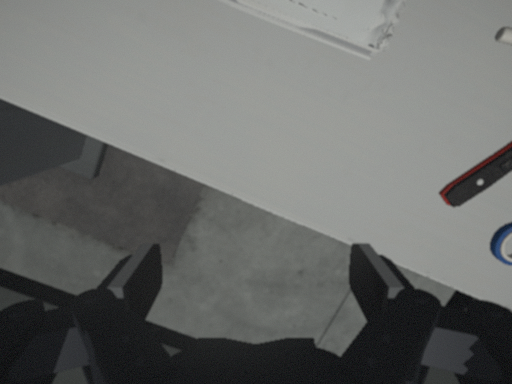

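Candidates: the grey block with a bright plate and brass rings at top-view pixel (254,206), and the pink look-alike at (304,246). By description I choose the grey one, and the close crop confirms the plate and four brass rings. It measures about 130 mm along world y and is only about 9° off the fence. That disagrees with "40 to 90 degrees", so I will check again with the wrist camera.

```bash
python3 -m handwheel '[[[0.8,3.9,0,-1.8],[0.8,3.9,0,-1.8],[0.8,3.9,0,-1.8],[0.8,3.9,0,-1.8],[0.8,3.9,0,-1.8],[0.8,3.9,0,-1.8],[0.8,3.9,0,-1.8],[0.8,3.9,0,-1.8],[0.8,3.9,0,-1.8]]]' 1; python3 -m handwheel '[[[0.8,3.9,0,-1.8],[0.8,3.9,0,-1.8],[0.8,3.9,0,-1.8],[0.8,3.9,0,-1.8],[0.8,3.9,0,-1.8],[0.8,3.9,0,-1.8],[0.8,3.9,0,-1.8],[0.8,3.9,0,-1.8],[0.8,3.9,0,-1.8],[0,0,0,0]]]'
python3 - <<'E'
from h import *
cap('wrist','wrist1.png');cap('top','top2.png');cap('scene','scene1.png')
s=bot.state();print(s['joints'].round(2))
E
```

```text
time_s: 1.05
eef_pos: [0.3649, -0.3104, 0.2315]
orientation: [-2.362, 2.071, -0.001]
force: [0.5, -0.1, -0.6]
width: 0.998
time_s: 1.88
eef_pos: [0.4387, 0.0466, 0.2317]
orientation: [-2.055, 2.371, 0.001]
force: [-0.2, -0.1, 0.4]
width: 0.998
[-0.21  0.26 -0.02  2.23  0.01  0.65 -1.95]
```

View pics/wrist1.png

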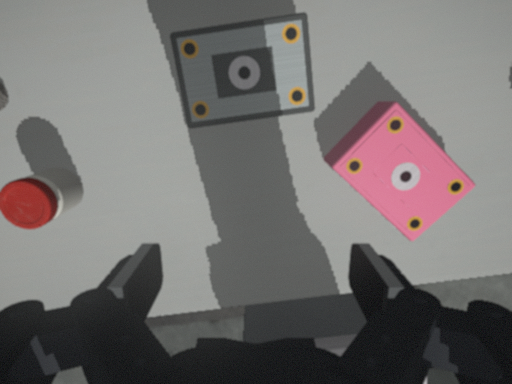

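View pics/top2.png

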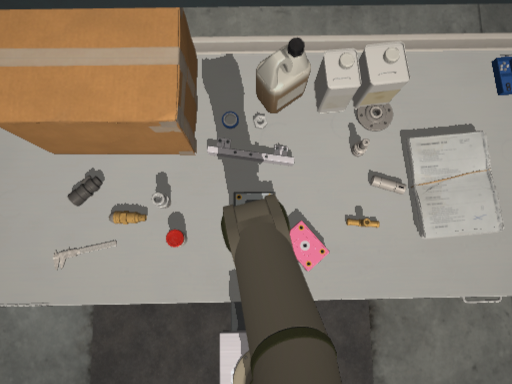

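Run:
```python
from h import *
w=cap('wrist')
print('block',[unproj(w,u,v,.05).round(4) for u,v in [(173,33),(305,14),(312,108),(190,126)]])
print('holes',[unproj(w,u,v,.05).round(4) for u,v in [(190,48),(291,33),(297,96),(200,109)]])
print('pink',[unproj(w,u,v,.05).round(4) for u,v in [(394,103),(475,183),(413,240),(332,164)]])
t=cap('top')
i=cv2.imread('pics/top2.png')[130:175,195:305]
cv2.imwrite('pics/crop2.png',cv2.resize(i,None,fx=7,fy=7,interpolation=cv2.INTER_CUBIC))
T=t['world_to_cam'];print(-T[:3,:3].T@T[:3,3])
```

```text
block [array([0.578 , 0.0948, 0.05  ]), array([ 0.5756, -0.0284,  0.05  ]), array([ 0.4916, -0.0266,  0.05  ]), array([0.4922, 0.0965, 0.05  ])]
holes [array([0.563 , 0.0818, 0.05  ]), array([ 0.5618, -0.0139,  0.05  ]), array([ 0.5051, -0.0132,  0.05  ]), array([0.507 , 0.0833, 0.05  ])]
pink [array([ 0.4845, -0.1071,  0.05  ]), array([ 0.3897, -0.1897,  0.05  ]), array([ 0.333 , -0.1242,  0.05  ]), array([ 0.4324, -0.0417,  0.05  ])]
[0.39837899 0.04357072 1.18217581]
```

View pics/crop2.png

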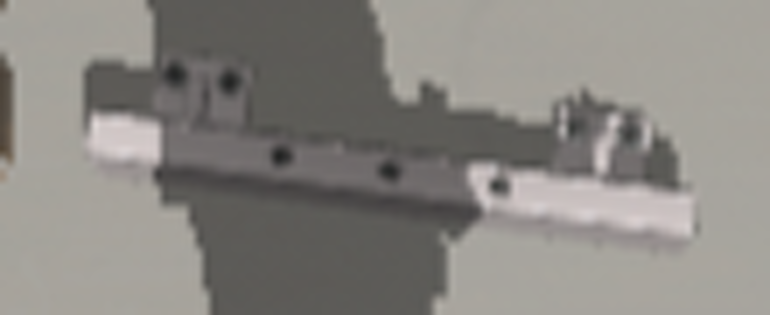

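Run:
```python
from h import *
t=cap('top')
P=[unproj(t,195+u/7,130+v/7,.042) for u,v in [(90,158),(692,237),(88,113),(692,190)]]
print([p.round(4) for p in P])
for a,b in [(0,1),(2,3)]:
    d=P[a]-P[b];print(np.linalg.norm(d),np.degrees(np.arctan2(-d[0],d[1])),(P[a]+P[b])/2)
```

```text
[array([0.7084, 0.1883, 0.042 ]), array([ 0.667 , -0.0846,  0.042 ]), array([0.7295, 0.1892, 0.042 ]), array([ 0.6889, -0.0853,  0.042 ])]
0.2759446820479361 -8.627390083997158 [0.68767614 0.05186012 0.042     ]
0.277467798573716 -8.421192912780555 [0.70918267 0.05196433 0.042     ]
```

```bash
python3 -m handwheel '[[[0,0,-3.5,-0.4],[0,0,-3.5,0],[0,0,-3.5,0],[0,0,-3.5,0],[0,0,-3.5,0],[0,0,-2.5,0],[0,0,-1.5,0],[0,0,-0.8,0],[0,0,0,0]]]' 1
python3 - <<'E'
from h import *
cap('wrist','wrist2.png')
E
```

```text
time_s: 2.93
eef_pos: [0.4365, 0.0361, 0.022]
orientation: [2.033, -2.383, -0.004]
force: [-0.4, 0.3, 0.0]
width: 1.0
```

View pics/wrist2.png

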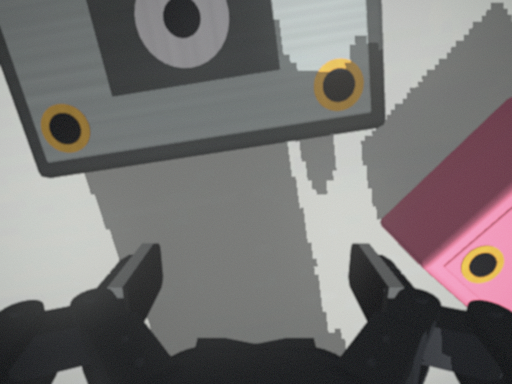

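```bash
python3 -m handwheel '[[[0,1.0,-1.0,0],[0.5,0,-0.7,0],[0.5,-0.07,0,0],[0,0,0,0]]]'
```

```text
time_s: 3.32
eef_pos: [0.4504, 0.0464, 0.009]
orientation: [2.028, -2.386, -0.006]
force: [0.5, -0.3, 1.0]
width: 0.997
```

```bash
python3 -m handwheel '[[[0.8,-0.12,0,0],[0.8,-0.12,0,0],[0.6,-0.09,0,0],[0.6,-0.09,0,0],[0.6,-0.09,0,0],[0.6,-0.09,0,0],[0.6,-0.09,0,0],[0.6,-0.09,0,0],[0.6,-0.09,0,0],[0,0,0,0]]]'
python3 - <<'E'
from h import *
cap('wrist','wrist3.png');cap('top','top3.png')
print(bot.state()['force'])
i=cv2.imread('pics/top3.png')[130:260,180:340]
cv2.imwrite('pics/crop3.png',cv2.resize(i,None,fx=4,fy=4,interpolation=cv2.INTER_CUBIC))
E
```

```text
time_s: 4.15
eef_pos: [0.5049, 0.038, 0.0088]
orientation: [2.031, -2.377, -0.011]
force: [-6.5, 1.1, 3.4]
width: 1.003
[-7.87843215  1.97670319  2.47064568]
```

View pics/wrist3.png

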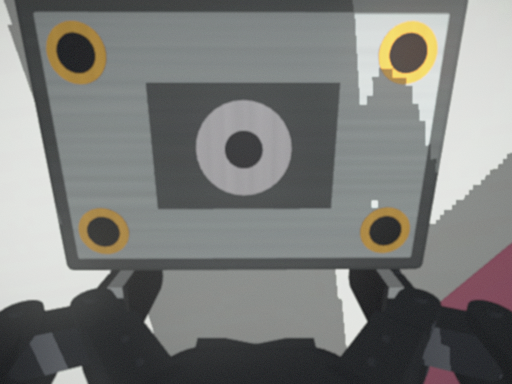

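View pics/crop3.png

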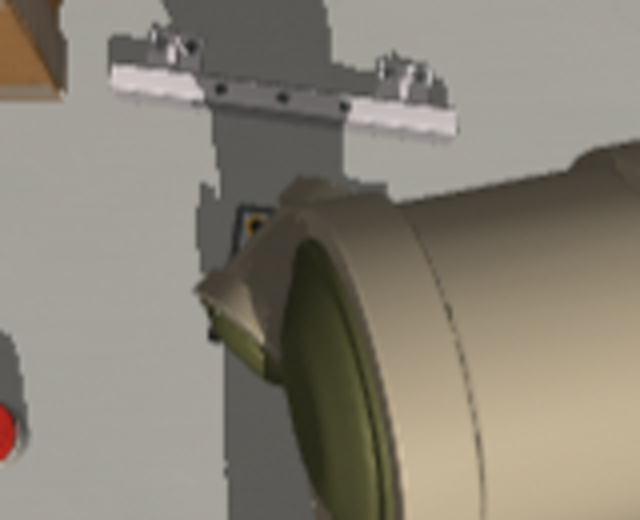

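```bash
python3 -m handwheel '[[[0.7,-0.1,0,0],[0.7,-0.1,0,0],[0.7,-0.1,0,0],[0.7,-0.1,0,0],[0.7,-0.1,0,0],[0.7,-0.1,0,0],[0.7,-0.1,0,0],[0.7,-0.1,0,0],[0.7,-0.1,0,0],[0,0,0,0]]]'
python3 - <<'E'
from h import *
cap('wrist','wrist4.png');s=bot.state()
print(s['force'],s['joints'].round(2))
r=cv2.Rodrigues(s['orientation'])[0];print(np.degrees(np.arctan2(r[0,0],-r[1,0])),r[:,2])
n=np.array([.989,-.148]);print((s['eef_pos'][:2]-[.688,.052])@n,(s['eef_pos'][:2]-[.688,.052])@[.148,.989])
E
```

```text
time_s: 5.08
eef_pos: [0.5679, 0.0286, 0.0088]
orientation: [2.03, -2.377, -0.011]
force: [-6.9, 1.6, 2.0]
width: 0.997
[-6.71937297  0.49825921  1.56867552] [ 0.06  0.76 -0.32  2.08  0.59  0.4  -2.45]
-9.019801424210682 [-0.01619208 -0.0046587  -0.99985805]
-0.11533932443421636 -0.04092649706866252
```

View pics/wrist4.png

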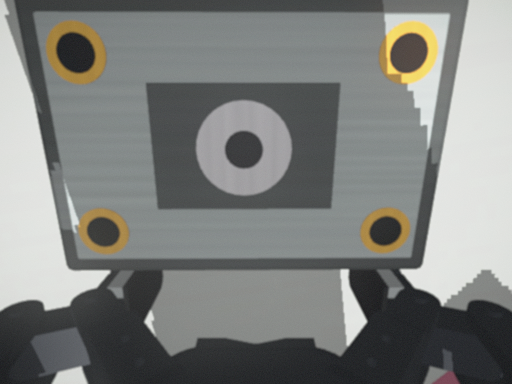

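```bash
python3 -m handwheel '[[[0.3,-0.04,0,0],[0.3,-0.04,0,0],[0.2,-0.03,0,0],[0.2,-0.03,0,0],[0,0,0,0]]]'; python3 -m handwheel '[[[0.1,-0.015,0,0],[0.1,-0.015,0,0],[0,0,0,0]]]';python3 -m handwheel '[[[0.1,-0.015,0,0],[0.1,-0.015,0,0],[0,0,0,0]]]'
```

```text
time_s: 5.55
eef_pos: [0.5761, 0.0274, 0.0087]
orientation: [2.029, -2.375, -0.013]
force: [-11.7, 1.1, 6.9]
width: 1.002
time_s: 5.8
eef_pos: [0.5777, 0.0271, 0.0087]
orientation: [2.029, -2.375, -0.013]
force: [-12.1, 1.2, 8.0]
width: 1.001
time_s: 6.05
eef_pos: [0.5797, 0.0269, 0.0087]
orientation: [2.029, -2.375, -0.013]
force: [-12.0, 1.4, 7.7]
width: 1.002
```

```bash
python3 -m handwheel '[[[0.1,-0.015,0,0],[0.1,-0.015,0,0],[0,0,0,0]]]';python3 -m handwheel '[[[0.1,-0.015,0,0],[0.1,-0.015,0,0],[0,0,0,0]]]';python3 - <<'E'
from h import *
s=bot.state();print((s['eef_pos'][:2]-[.688,.052])@[.989,-.148]);cap('wrist','wrist5.png');cap('scene','scene5.png');i=cv2.imread('pics/scene5.png')[120:270,160:340]
cv2.imwrite('pics/crop5.png',cv2.resize(i,None,fx=4,fy=4,interpolation=cv2.INTER_CUBIC))
E
```

```text
time_s: 6.3
eef_pos: [0.5817, 0.0266, 0.0087]
orientation: [2.029, -2.375, -0.013]
force: [-13.4, 1.7, 8.5]
width: 1.003
time_s: 6.55
eef_pos: [0.5837, 0.0263, 0.0087]
orientation: [2.029, -2.375, -0.014]
force: [-11.7, 2.0, 6.7]
width: 1.0
-0.0993606791125447
```

View pics/crop5.png

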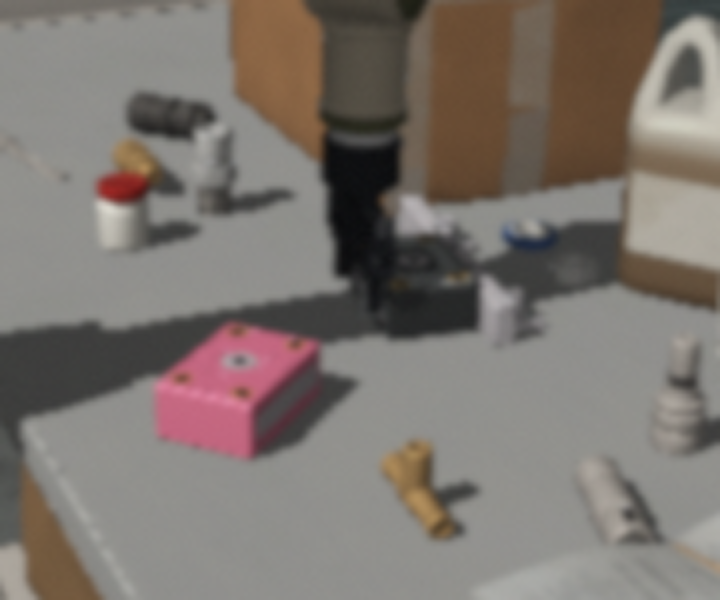

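View pics/wrist5.png

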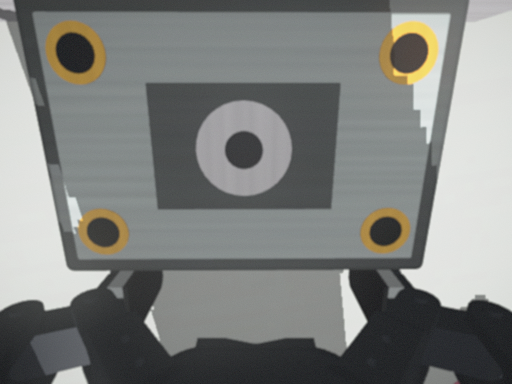

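```bash
python3 -m handwheel '[[[0.1,-0.015,0,0],[0.1,-0.015,0,0],[0,0,0,0]]]';python3 -m handwheel '[[[0.1,-0.015,0,0],[0.1,-0.015,0,0],[0,0,0,0]]]'
```

```text
time_s: 6.9
eef_pos: [0.5844, 0.0262, 0.0087]
orientation: [2.028, -2.373, -0.015]
force: [-17.0, 1.3, 10.3]
width: 1.0
time_s: 7.15
eef_pos: [0.5844, 0.0261, 0.0086]
orientation: [2.027, -2.37, -0.018]
force: [-23.7, 4.1, 15.1]
width: 1.001
```

```bash
python3 -m handwheel '[[[0.1,-0.015,0,0],[0,0,0,0]]]';python3 -m handwheel '[[[0.1,-0.015,0,0],[0,0,0,0]]]'
```

```text
time_s: 7.32
eef_pos: [0.5843, 0.0261, 0.0086]
orientation: [2.026, -2.369, -0.019]
force: [-25.6, 4.9, 17.5]
width: 1.001
time_s: 7.48
eef_pos: [0.5843, 0.0261, 0.0086]
orientation: [2.026, -2.368, -0.021]
force: [-29.8, 5.0, 20.0]
width: 1.0
```

```bash
python3 -m handwheel '[[[-0.5,0.07,0,0],[-0.8,0.12,0,0],[-1.5,0.2,0,0],[-2,0.3,0,0],[-2,0.3,0,0],[0,0,2.5,0],[0,0,3.5,0],[0,0,3.5,0],[0,0,3.5,0],[0,0,0,0]]]'
python3 -m handwheel '[[[-1.5,0,3,0],[-1.5,0,3,0],[-1.5,0,2,0],[-1.5,0,0,0],[0,0,0,0]]]'
python3 - <<'E'
from h import *
cap('wrist','wrist6.png');cap('top','top6.png')
i=cv2.imread('pics/top6.png')[120:250,180:340]
cv2.imwrite('pics/crop6.png',cv2.resize(i,None,fx=5,fy=4.6,interpolation=cv2.INTER_CUBIC))
E
```

```text
time_s: 8.32
eef_pos: [0.5288, 0.0361, 0.1447]
orientation: [2.037, -2.386, -0.0]
force: [0.7, -0.0, -0.1]
width: 0.998
time_s: 8.73
eef_pos: [0.4641, 0.0353, 0.2203]
orientation: [2.033, -2.381, -0.005]
force: [-1.8, -0.7, -0.3]
width: 0.999
```

View pics/wrist6.png

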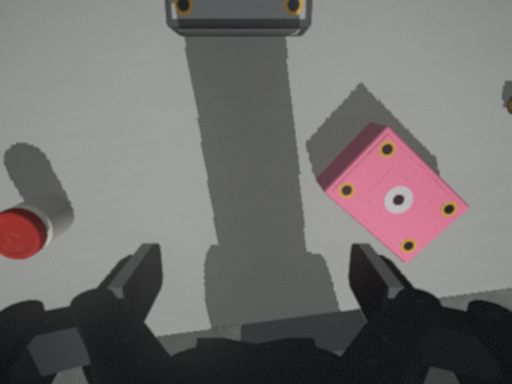

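View pics/top6.png

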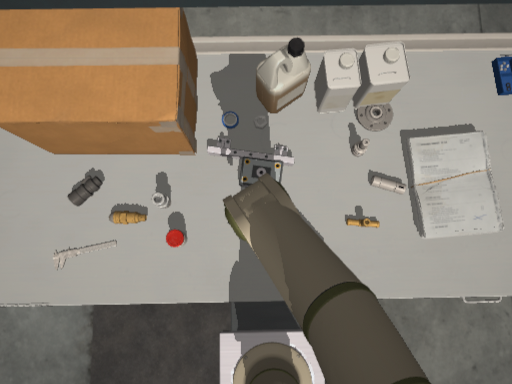

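```bash
python3 -m handwheel '[[[2,0,3,0],[2,0,3,0],[2,0,3,0],[2,0,2,0],[2,0,2,0],[2,0,0,0],[0,0,0,0]]]'
python3 - <<'E'
from h import *
import pickle
c=cap('wrist','wrist7.png');pickle.dump(c,open('w7.pkl','wb'))
E
```

```text
time_s: 9.42
eef_pos: [0.5904, 0.0353, 0.3489]
orientation: [2.034, -2.384, -0.007]
force: [-0.3, -0.1, -0.3]
width: 1.002
```

View pics/wrist7.png

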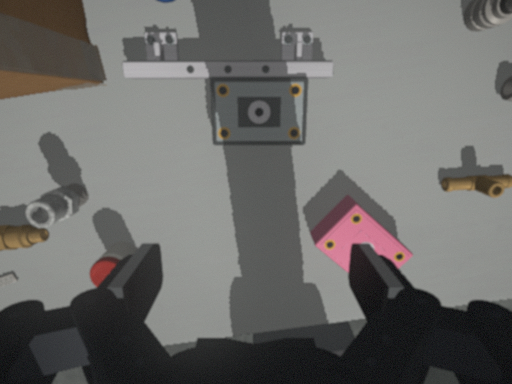

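Run:
```python
from h import *
import pickle
c=pickle.load(open('w7.pkl','rb'))
H=[unproj(c,u,v,.05) for u,v in [(223,90),(295.5,90),(294.5,132.5),(224.5,132.5)]]
F=[unproj(c,u,v,.042) for u,v in [(124.5,77),(332,76.5)]]
d=F[0]-F[1];fy=np.degrees(np.arctan2(-d[0],d[1]));m=(F[0]+F[1])/2
a=H[0]-H[1]+H[3]-H[2];by=np.degrees(np.arctan2(-a[0],a[1]));b=sum(H)/4
th=np.radians(fy);R=np.array([[np.cos(th),np.sin(th)],[-np.sin(th),np.cos(th)]])
print(np.linalg.norm(d),fy,by,m,b,R@(b-m)[:2])
i=cv2.imread('pics/wrist7.png')[50:150,110:345]
cv2.imwrite('pics/crop7.png',cv2.resize(i,None,fx=3.4,fy=3.4,interpolation=cv2.INTER_CUBIC))
```

```text
0.27727365441055446 -8.903676527383231 -9.048773448834053 [0.6931316  0.05389523 0.042     ] [0.64223149 0.01988964 0.05      ] [-0.04502359 -0.04147382]
```

View pics/crop7.png

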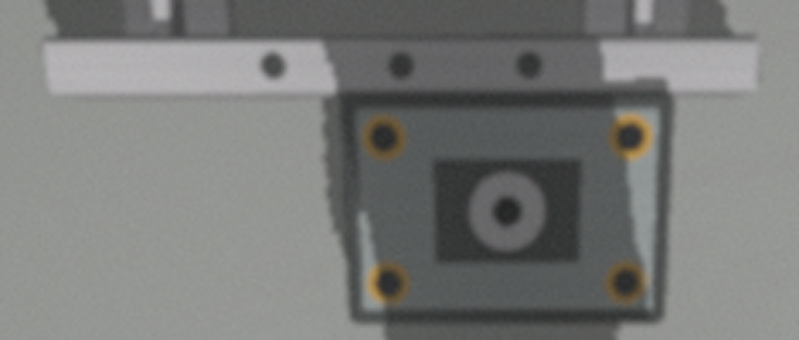

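Run:
```python
from h import *
t=cap('top');a=cv2.imread('pics/top0.png').astype(int)
for n,u,v in [('hex',160,200),('valve',128,217),('jar',175,238),('tee',362,222),('sleeve',390,185),('arbor',360,148)]:
    A=cv2.imread('pics/top0.png')[v-16:v+16,u-16:u+16];B=t['image'][v-24:v+24,u-24:u+24]
    r=cv2.matchTemplate(B,A,cv2.TM_CCOEFF_NORMED);_,m,_,l=cv2.minMaxLoc(r);print(n,round(m,2),l[0]-8,l[1]-8)
print(bot.state()['force']);print(bot.sign_off())
```

```text
hex 1.0 0 0
valve 1.0 0 0
jar 1.0 0 0
tee 0.37 0 0
sleeve 1.0 0 0
arbor 0.92 0 0
[-0.29206651  0.12208683 -0.57711827]
the job is handed in; nothing more can be done
None
```

The die block now sits with a long side flat against the fence, and the job is handed in after about 9.5 s of the 64 s allowed. I used the open gripper as a two-point pusher on the near long side. One finger met the block first and turned it about 9° square, then both pushed it about 10 cm along the fence normal. I stopped when it seated at about 30 N along the push, then backed off and raised the arm clear.

**Last checks:**
- **Block pose (wrist camera):** in the fence frame the centre is at x ≈ -45.0 mm and y ≈ -41 mm, with the long sides 0.15° from parallel.
- **Fence position:** two camera views disagree by about 5 mm (0.688 m from the top camera, 0.693 m from the wrist camera). The steep force rise with the arm no longer advancing, and the close crop, both show contact.
- **Bystanders:** none appears shifted in the top view. The tee matched poorly (0.37), probably because the arm or its shadow covered it. The wrist picture shows it lying undisturbed, and the push path stayed well away from it.

**Disagreement with the task text:** the dark steel block started only about 9° from square, not 40 to 90°. The pink look-alike was the one turned about 45°. I chose the block by its description and left the pink one untouched.

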